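Offer up the cover leaf to the instrument case hinge

ROBOT

A 7-joint arm with a two-finger parallel gripper is mounted at the origin on the work surface. World frame = base frame: x ahead of the robot, y to its left, z up, the work surface at z = 0. Lengths are in m, angles in degrees, forces in N, time in s.
With the tool pointing down it reaches from about 0.35 to 0.775 m from the base axis. Payload 3.1 kg.
Tool frame: the origin (TCP) lies on the centre line of the jaws, within the pads' length; the fingertips stand 17 mm ahead of it and the grasp point (between the pads) lies 2 mm behind it (robot.tip_reach is the distance from the TCP to the fingertips, in m); z points along the fingers, y is the direction in which the jaws open and shut (so a half turn about z gives the same grasp; the last joint's range is limited). The gripper opens to 85 mm and grips with 20 to 120 N. Pads are 22 mm wide; open, the fingers measure 114 mm over their backs; the gripper's body (76 mm by 85 mm) begins 54 mm behind the grasp point. The pads swing forward as they close: fully open they stand 13 mm farther back than shut.
Start: joints at [-68.795, 17.813, 0.802, 86.603, -0.252, 75.585, -1.558], TCP at [0.22, 0.504, 0.248] pointing down, gripper open.
Joint ranges: [-154.91, 154.91], [-16.99, 109.72], [-72.82, 74.43], [7.12, 147.25], [-82.49, 262.49], [11.32, 116.49], [-174.64, 174.64]. Speed limits (degrees/s): [159.86, 159.86, 180, 180, 180, 180, 180].

INTERFACE

Orientations are given as [roll, pitch, yaw] about the fixed x, y, z axes, in that order (R = Rz(yaw) Ry(pitch) Rx(roll)).
In Python, from station import robot, fingers, vision, workorder, recognise gives the robot as it stands. Calls block until the motion is done:
- robot.move_to(position, orientation): joint-space move of the TCP to a pose.
- robot.line_to(position, orientation=None, velocity=0.15, f_stop=None): straight line of the TCP; orientation=None keeps the orientation; velocity is the mean speed in m/s. With f_stop (N) it stops when the force on the tool has changed by that much, and returns True; else False.
- robot.move_j(angles): joint-space move.
- fingers.gripper_to(opening, force=None): opening from 0.0 (shut) to 1.0 (fully open); force is the grip in N (None keeps the last); returns when the fingers have stopped.
- robot.pause(seconds).
- robot.inverse_kinematics(position, orientation): joint angles nearest the present ones, or None.
- vision.grab_frame(name): name is "side" or "top" or "wrist"; returns the picture (480x640x3 uint8, red, green, blue); there is no depth.
- vision.calibration(name): a dict with "mtx" (3x3 intrinsics, pixels), "k1" (the pictures are not rectified: a ray, as slopes to the right and down, at radius r is drawn at 1 + k1 r^2 times it, then the intrinsics apply), "extrinsics" (4x4, takes a point from world to camera coordinates); the wrist camera has in their place "T_tool_cam" (4x4, takes a point from camera to tool coordinates, whose origin is the TCP and whose axes are the flange's). Camera axes: x right, y up, looking along -z (the intrinsics and any distortion apply to the point x, -y, -z); pixel columns grow to the right and rows downward; lengths in m; the calibration is good to about 2 mm. A picture is of the moment at which its call begins: read the wrist's pose just before it. calibration takes no time and is no camera call.
A pose or a line that the arm cannot do raises robot.PlanningError and nothing moves.
- workorder.close_job(): hands the job in, once; it reports no verdict.
Trained networks look in the newest picture that a camera, given by its name, has taken for a name from the list of things; names that differ only in an ending like _2 or _b are one class to them, and where a whole thing is asked for, a point or a joint stands for the part that bears it (a point fixed in the world has none). Each returns a list of dicts, best first, with "p" (0 to 1); they miss things now and then, are a little off and sometimes report something else, mostly with a low value. They report only what shows in the picture. A call takes as long as a camera call. They do not tell look-alikes from the thing itself.
- recognise(label, camera): "rect" ([centre column, centre row, width, height] in pixels, round what is visible of it).
Readings, each from a call of its own:
- robot.current_time_s(): time.
- robot.current_joint_positions(): joint angles.
- robot.current_dq(): joint speeds.
- robot.current_joint_torque(): joint torques, N m.
- robot.current_tool_pos(): TCP position.
- robot.current_eef_rot(): TCP orientation.
- robot.current_contact_force(): force on the tool from outside, world axes, zero at the start.
- robot.current_torque(): the same for the moment, N m.
- robot.current_finger_gap(): opening from 0.0 (shut) to 1.0 (fully open).
Only numpy, scipy, OpenCV 4.12 (cv2) and the standard library are available. Lean on these libraries where they do the work, as an engineer would, in place of code of your own. Each camera call takes 0.05 s, during which the arm holds its last target.

TASK

First press the orange pad on top of the case's hinge block until the block is fully home in its jamb. Then pick up the loose blue hinge leaf by its black grip, set its middle knuckle between the block's two knuckles so that the knuckle holes line up for the pin, and finish holding it there: level, still, in the gripper, not let go and not leaning on the block. Leave the other things on the bench where they are.

Things in the scene. Friction and masses are not known exactly. Their poses are not given: they have to be found in the camera images.
- hinge_block (a joint): how far the dark steel hinge block (30 x 71 mm seen from above) has been pressed down into its jamb, m: 0.012 is fully home (a hard stop); it starts somewhere from 0 to 0.006. Stiff sliding fit without spring: about 6 to 8 N moves it slowly and it stays where it is left
- press_pad (a point): centre of the top face of the orange pad (24 x 40 mm) on the hinge block, where it is pressed; 100 mm above the bench when home, up to 112 mm when proud. Moves with the block; x axis points from the knuckles to the case (away from the robot), z up
- fixed_knuckles (a point): on the common axis of the block's two fixed steel knuckles, midway between them: 36 mm in front of (-x) and 25 mm below press_pad, 75 mm above the bench when home. y is the hole axis, x points to the case, z up. Knuckles 22 mm outside, 10 mm hole, 20 mm long; gap between them 30 mm, open above, in front and below; the block's front face is 16 mm behind the axis
- leaf_grip (a point): grasp point on the centre line of the loose leaf's black grip, an upright rib 14 mm thick (x), 40 mm long (y), 44 mm high; 34 mm above the leaf's underside, 15 mm below the rib's top, 29 mm above the plate. Leaf: blue plate 118 mm (x) by 90 mm (y), 5 mm thick, 0.16 to 0.26 kg, lying flat on the bench, grip up. x points from grip to knuckle, z up
- leaf_knuckle (a point): centre of the loose leaf's knuckle: 75 mm from leaf_grip along the leaf's +x and 23 mm below it. y is the hole axis. Knuckle 22 mm outside, 10 mm hole, 24 mm long; the plate's edge is 17 mm from the axis. It belongs at fixed_knuckles with both x axes pointing the same way, the leaf in front of the case, let down from above
- pin_tray: grey plastic parts tray, 120 x 70 mm, 18 mm high, with the brass hinge pin lying in it; origin under its centre. Left or right of the mat, opposite the loose leaf. Leave alone
- solder_spool: green solder spool, 60 mm across, 28 mm high; origin under its centre. Leave alone
- pliers: pliers with a red and a blue handle, 150 mm long, 16 mm high; origin under the pivot. Leave alone
- cutter_knife: orange snap-off knife, 180 mm long, 18 mm high; origin under the middle of its handle. Leave alone
- tip_tin: round brass tip-cleaning tin, 64 mm across, 35 mm high; origin under its centre. Leave alone
- screwdriver: screwdriver lying on the bench; origin under its middle. Leave alone
- loose_leaf: the loose leaf itself; origin at the middle of its underside, straight below the grip; same axes as leaf_grip
- jamb: fixed grey instrument case, 120 mm wide, 60 mm high, reaching 115 mm behind the hinge block's centre, with two aluminium jamb pillars (16 mm wide, 84 mm high, outer faces 108 mm apart) beside the block; origin on the bench under the block's centre; same axes as press_pad
Mind the look-alikes: they are no part of the job. Leave any pink or turquoise look-alike of the loose_leaf alone.

How it is judged (in metres and radians):
On the way, in this order (a step that is already met when the one before it is completed fails the run):
1. the hinge block is pressed fully home while the loose leaf still lies on the bench (value of joint hinge_block above 0.011 m and height (world z) of leaf_grip below 0.045 m), for 0.2 s.
2. the loose leaf is picked up in the gripper, clear of the bench (height (world z) of leaf_grip above 0.06 m and contact force between the fingers and loose_leaf above 1 N), for 0.2 s.
At the end, for the whole second after the job is handed in: Block home within 1 mm; the gripper alone holds the leaf, still and level within 0.12 rad; its hole centre within 3 mm across the axis (x, z) and 4 mm along it of the fixed knuckles, axes within 0.1 rad; leaf and arm each press on the block and jamb with under 3 N (value of joint hinge_block above 0.011 m and x of leaf_knuckle in the frame of fixed_knuckles between -0.003 and 0.003 m and y of leaf_knuckle in the frame of fixed_knuckles between -0.004 and 0.004 m and z of leaf_knuckle in the frame of fixed_knuckles between -0.003 and 0.003 m and angle between the y axis of leaf_knuckle and the y axis of fixed_knuckles, either way round below 0.1 rad and angle between leaf_knuckle's own z axis and vertical below 0.12 rad and contact force between the fingers and loose_leaf above 2 N and contact force between each of loose_leaf, the arm and jamb below 3 N and linear speed of loose_leaf below 0.02 m/s); the arm keeps its last pose, push and grip.
It fails at once if a bystander (pin tray, spool, pliers, knife, tin or screwdriver) is moved by more than 30 mm (distance of any of pin_tray, solder_spool, pliers, cutter_knife, tip_tin, screwdriver from where it was at the start of the episode above 0.03 m).
It also fails if it takes over 54 s, if anything falls off the work surface, if the arm or the gripper's body presses on something with over 40 N, if the wrist force passes 120 N, or if a joint passes its speed limit or range.

## Working session

There is one attempt and no reset: what is moved stays moved. The work goes in short steps, each a Python script; the robot and the scene stay as the last script left them, time stands still between calls to the robot, and variables do not carry over. Pictures are saved under pics/ and viewed, and the job is handed in when it is done.

```bash
ls; mkdir -p pics
cat > h.py <<'E'
import numpy as np, cv2
from scipy.spatial.transform import Rotation as R
from station import robot, fingers, vision, workorder, recognise
def grab(name,fn=None):
    T=None
    if name=="wrist":
        T=np.eye(4);T[:3,:3]=R.from_euler('xyz',robot.current_eef_rot(),degrees=True).as_matrix();T[:3,3]=robot.current_tool_pos()
    im=vision.grab_frame(name)
    if fn: cv2.imwrite('pics/'+fn,cv2.cvtColor(im,cv2.COLOR_RGB2BGR))
    return im,T
def cam(name,T=None):
    c=vision.calibration(name)
    if name=="wrist": E=np.linalg.inv(T@np.array(c["T_tool_cam"]))
    else: E=np.array(c["extrinsics"])
    return np.array(c["mtx"]),c["k1"],E
def proj(P,C):
    K,k,E=C;p=E[:3,:3]@np.array(P,float)+E[:3,3];s=np.array([p[0],-p[1]])/-p[2]
    s=s*(1+k*(s@s));return np.array([K[0,0]*s[0]+K[0,2],K[1,1]*s[1]+K[1,2]])
def ray(uv,C):
    K,k,E=C;d=np.array([(uv[0]-K[0,2])/K[0,0],(uv[1]-K[1,2])/K[1,1]]);s=d.copy()
    for _ in range(20): s=d/(1+k*(s@s))
    v=E[:3,:3].T@np.array([s[0],-s[1],-1]);o=-E[:3,:3].T@E[:3,3];return o,v/np.linalg.norm(v)
def atz(uv,C,z):
    o,v=ray(uv,C);return o+v*(z-o[2])/v[2]
def tri(L):
    A=np.zeros((3,3));b=np.zeros(3)
    for uv,C in L:
        o,v=ray(uv,C);M=np.eye(3)-np.outer(v,v);A+=M;b+=M@o
    return np.linalg.solve(A,b)
E
python3 - <<'E'
from h import *
for n in("top","side","wrist"):
    im,T=grab(n,n+"0.png"); C=cam(n,T); print(n,C[0].round(1).tolist(),C[1],ray((320,240),C))
    for l in("hinge_block","press_pad","leaf_grip","leaf_knuckle","loose_leaf","fixed_knuckles","jamb"):
        if n!="wrist":print(l,[(np.round(d["rect"]).tolist(),round(d["p"],2)) for d in recognise(l,n)][:4])
print(robot.current_time_s(),robot.current_eef_rot())
E
```

```text
pics
top [[449.9, 0.0, 319.9], [0.0, 449.9, 239.4], [0.0, 0.0, 1.0]] -0.029556538405554493 (array([ 0.41374056, -0.00908613,  1.15478907]), array([ 0.09048504, -0.00311378, -0.99589295]))
hinge_block [([322.0, 208.0, 30.0, 24.0], 0.92), ([452.0, 160.0, 65.0, 25.0], 0.34)]
press_pad [([323.0, 207.0, 32.0, 24.0], 0.8)]
leaf_grip [([456.0, 361.0, 49.0, 63.0], 0.8), ([407.0, 241.0, 37.0, 61.0], 0.72), ([324.0, 211.0, 31.0, 28.0], 0.64), ([514.0, 307.0, 60.0, 49.0], 0.62)]
leaf_knuckle [([409.0, 243.0, 34.0, 61.0], 0.9), ([514.0, 306.0, 56.0, 52.0], 0.82), ([458.0, 364.0, 48.0, 62.0], 0.71)]
loose_leaf [([408.0, 240.0, 39.0, 60.0], 0.92), ([517.0, 307.0, 59.0, 50.0], 0.56)]
fixed_knuckles [([136.0, 218.0, 24.0, 19.0], 0.7), ([323.0, 208.0, 27.0, 24.0], 0.61)]
jamb [([322.0, 190.0, 50.0, 62.0], 0.62), ([407.0, 242.0, 34.0, 64.0], 0.29)]
side [[554.1, 0.0, 328.8], [0.0, 554.1, 234.7], [0.0, 0.0, 1.0]] -0.13029108410752446 (array([ 0.05167979, -0.95935031,  1.14525213]), array([ 0.28853203,  0.62991648, -0.7210787 ]))
hinge_block [([281.0, 151.0, 16.0, 12.0], 0.74), ([356.0, 222.0, 28.0, 35.0], 0.63)]
press_pad [([357.0, 225.0, 30.0, 33.0], 0.6)]
leaf_grip [([372.0, 424.0, 71.0, 62.0], 0.8), ([370.0, 312.0, 62.0, 44.0], 0.77), ([281.0, 393.0, 66.0, 42.0], 0.59), ([324.0, 156.0, 55.0, 18.0], 0.26)]
leaf_knuckle [([283.0, 395.0, 66.0, 40.0], 0.85), ([371.0, 422.0, 72.0, 59.0], 0.69), ([368.0, 307.0, 58.0, 41.0], 0.57), ([278.0, 196.0, 40.0, 25.0], 0.2)]
loose_leaf [([281.0, 392.0, 67.0, 44.0], 0.97), ([367.0, 309.0, 59.0, 44.0], 0.72), ([372.0, 421.0, 71.0, 59.0], 0.59)]
fixed_knuckles [([354.0, 224.0, 34.0, 34.0], 0.91)]
jamb [([375.0, 229.0, 63.0, 50.0], 0.67)]
wrist [[425.5, 0.0, 315.1], [0.0, 425.5, 240.1], [0.0, 0.0, 1.0]] 0.02408795081845962 (array([0.1558845 , 0.53237489, 0.37381841]), array([ 0.25810746, -0.09809214, -0.96112355]))
0.85 [1.79998786e+02 2.24380326e-04 1.56410637e+02]
```

View pics/top0.png

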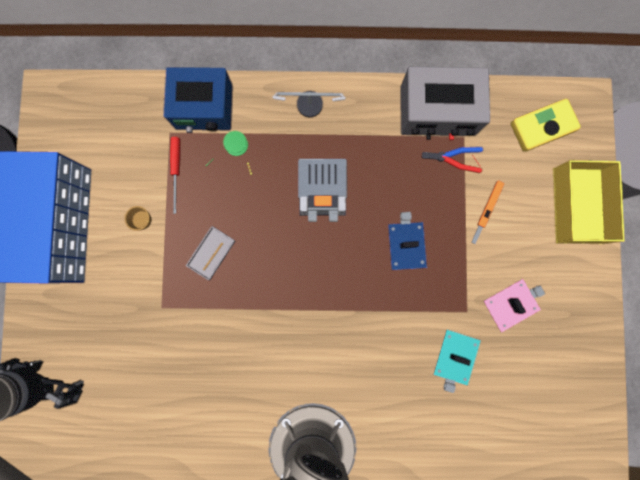

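View pics/side0.png

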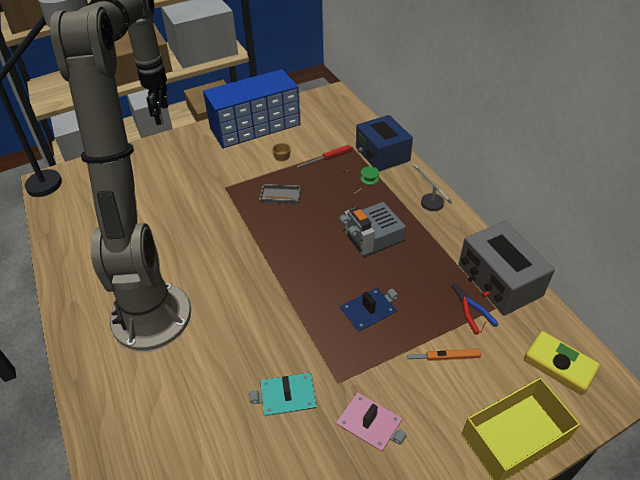

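The top view shows the case with its orange pad at about (323,200) and knuckles at (312/334,214). The blue leaf's grip is at (409,245) and its knuckle at (406,217). The pink and turquoise leaves are look-alikes, off the mat. Next: coarse positions, then wrist views.

Run:
```python
from h import *
t,s=cam("top"),cam("side")
print("pad top z.1",atz((323,200.5),t,.10),"tri",tri([((323,200.5),t),((360,215),s)]))
print("grip",atz((409,245),t,.049),tri([((409,244),t),((369,293),s)]))
print("knuckle",atz((406,217),t,.011))
c=vision.calibration("wrist");print(np.round(c["T_tool_cam"],4).tolist())
for p,yaw in (([.58,0,.25],180),([.58,0,.25],0),([.58,0,.25],90),([.58,0,.25],-90),([.49,-.17,.25],-90),([.49,-.17,.25],90)):
    print(p,yaw,np.round(robot.inverse_kinematics(p,[180,0,yaw]),0) if robot.inverse_kinematics(p,[180,0,yaw]) is not None else None)
```

```text
pad top z.1 [ 0.60382728 -0.01822625  0.1       ] tri [ 0.6036223  -0.01856718  0.10709823]
grip [ 0.50488133 -0.23256177  0.049     ] [ 0.50940003 -0.23149037  0.06059473]
knuckle [ 0.58009954 -0.23285689  0.011     ]
[[0.0013, 0.9612, 0.276, 0.0702], [1.0, -0.0008, -0.0019, 0.0002], [-0.0016, 0.276, -0.9611, -0.1255], [0.0, 0.0, 0.0, 1.0]]
[0.58, 0, 0.25] 180 [-22.  23.  30.  82. -11.  78.  98.]
[0.58, 0, 0.25] 0 [-31.  25.  43.  83. -17.  79. -78.]
[0.58, 0, 0.25] 90 [-31.  25.  42.  83. -17.  79.  12.]
[0.58, 0, 0.25] -90 [ -42.   32.   65.   83.  -29.   83. -158.]
[0.49, -0.17, 0.25] -90 [ -30.   23.   65.   93.  -21.   78. -143.]
[0.49, -0.17, 0.25] 90 [-28.  21.  61.  93. -19.  77.  35.]
```

Run:
```python
from h import *
import pickle
print(robot.current_time_s())
D={}
robot.move_to([.53,-.01,.28],[180,0,90]); print(robot.current_time_s())
im,T=grab("wrist","wA.png"); D["A"]=T
robot.line_to([.61,.02,.28],velocity=.2); print(robot.current_time_s())
im,T=grab("wrist","wB.png"); D["B"]=T
print(robot.current_contact_force())
pickle.dump(D,open("T.pkl","wb"))
```

```text
0.85
3.0
3.625
[ 0.0828603  -0.06643371  0.33922718]
```

View pics/wA.png

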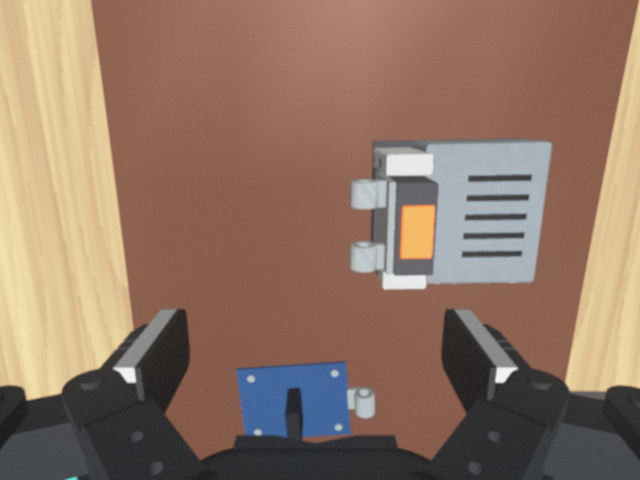

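View pics/wB.png

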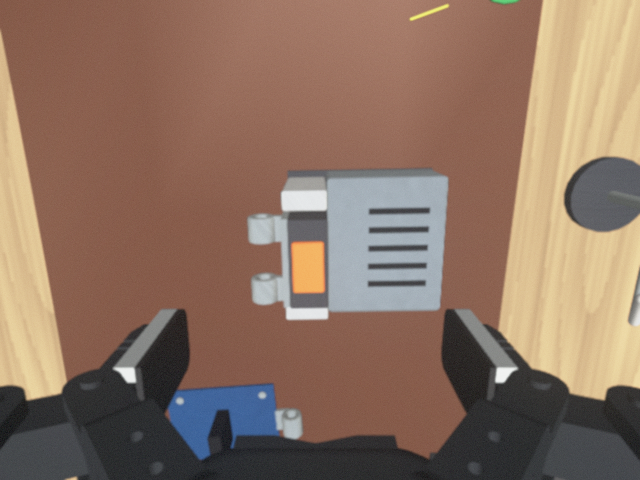

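Wrist views A and B both show the orange pad, at (418,232) and (309,267), with the knuckles left of it (x≈367 and 263). The blue leaf is at the bottom.

Run:
```python
from h import *
import pickle
D=pickle.load(open("T.pkl","rb"));Q={}
for k in "AB":
    hsv=cv2.cvtColor(cv2.imread(f"pics/w{k}.png"),cv2.COLOR_BGR2HSV)
    m=cv2.inRange(hsv,(8,140,200),(22,255,255));n,l,st,ce=cv2.connectedComponentsWithStats(m)
    i=max(range(1,n),key=lambda i:st[i,4] if 150<ce[i][0]<500 and 150<ce[i][1]<300 else 0)
    r=cv2.minAreaRect(np.argwhere(l==i)[:,::-1].astype(np.float32)); b=cv2.boxPoints(r); print(k,ce[i],r)
    b=b[np.argsort(b[:,1])]; b=np.array(sorted(b[:2].tolist())+sorted(b[2:].tolist()));Q[k]=(ce[i],b,cam("wrist",D[k]))
pad=tri([(Q[k][0],Q[k][2]) for k in "AB"]);print("pad",pad)
for j in range(4): print(tri([(Q[k][1][j],Q[k][2]) for k in "AB"]))
for k in "AB":
    c=np.array([atz(q,Q[k][2],pad[2])[:2] for q in Q[k][1]]); e1=c[0]-c[2];e2=c[1]-c[3];e3=c[1]-c[0];e=e1+e2
    print(k,np.linalg.norm(e1),np.linalg.norm(e2),np.linalg.norm(e3),"yaw from y",np.degrees(np.arctan2(-e[0],e[1])),c.mean(0))
# knuckle approx
print("fk",tri([((367,226),Q["A"][2]),((264,259.5),Q["B"][2])]))
```

```text
A [416.87585812 231.40503432] ((416.9800109863281, 231.49920654296875), (33.01359939575195, 54.15669631958008), 2.2906100749969482)
B [307.79094293 266.86972705] ((308.0, 267.0), (50.0, 32.0), 90.0)
pad [ 0.60391394 -0.01570876  0.10732156]
[0.59219503 0.00362609 0.10581729]
[0.61576935 0.00304094 0.10517864]
[ 0.59208939 -0.03523235  0.10892506]
[ 0.61620811 -0.03585035  0.10847588]
A 0.040419379305927525 0.04048454557233239 0.023453773333632275 yaw from y 1.8055830782493372 [ 0.60396385 -0.016062  ]
B 0.03922069927667099 0.03922165453008027 0.0233032916587423 yaw from y -0.18411883363736595 [ 0.60409451 -0.0162233 ]
fk [ 0.5697258  -0.01559605  0.09125158]
```

Run:
```python
from h import *
print(robot.tip_reach)
fingers.gripper_to(0.0)
robot.line_to([.604,-.016,.145],velocity=.2)
print(robot.current_time_s(),robot.current_tool_pos(),robot.current_contact_force())
r=robot.line_to([.604,-.016,.105],velocity=.02,f_stop=18)
print(r,robot.current_time_s(),robot.current_tool_pos(),robot.current_contact_force())
robot.pause(.3)
print(robot.current_tool_pos(),robot.current_contact_force())
```

```text
0.017
5.2917 [ 0.60504721 -0.01576812  0.14616912] [0.59810026 0.48395094 0.85299702]
True 6.6583 [ 0.60399654 -0.01604367  0.11720575] [-1.0010794   0.18915595  4.46715132]
[ 0.60397281 -0.01600966  0.11720264] [-1.02916017  0.23123829  5.99127967]
```

Run:
```python
from h import *
r=robot.line_to([.604,-.016,.108],velocity=.01,f_stop=20)
print(r,robot.current_time_s(),robot.current_tool_pos(),robot.current_contact_force())
robot.pause(.3)
print(robot.current_tool_pos(),robot.current_contact_force())
robot.line_to([.604,-.016,.15],velocity=.2)
fingers.gripper_to(1.0)
robot.line_to([.50,-.19,.24],velocity=.3)
import pickle
D=pickle.load(open("T.pkl","rb"))
im,T=grab("wrist","wC.png"); D["C"]=T
robot.line_to([.56,-.16,.24],velocity=.2)
im,T=grab("wrist","wD.png"); D["D"]=T
pickle.dump(D,open("T.pkl","wb"))
print(robot.current_time_s(),recognise("loose_leaf","wrist"))
```

```text
True 7.4167 [ 0.60398612 -0.01604695  0.11719483] [-0.18231023 -0.47465283  4.16183996]
[ 0.60398586 -0.01607977  0.11720263] [-1.21052459 -0.61979936  4.97102968]
10.2917 [{'rect': [23.6, 387.5, 43.2, 26.4], 'p': 0.78}, {'rect': [274.6, 287.3, 169.9, 99.8], 'p': 0.59}, {'rect': [519.9, 342.9, 17.5, 30.3], 'p': 0.39}]
```

View pics/wC.png

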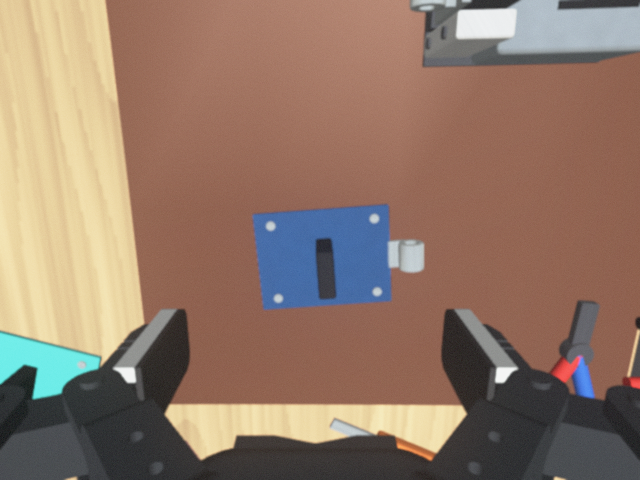

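View pics/wD.png

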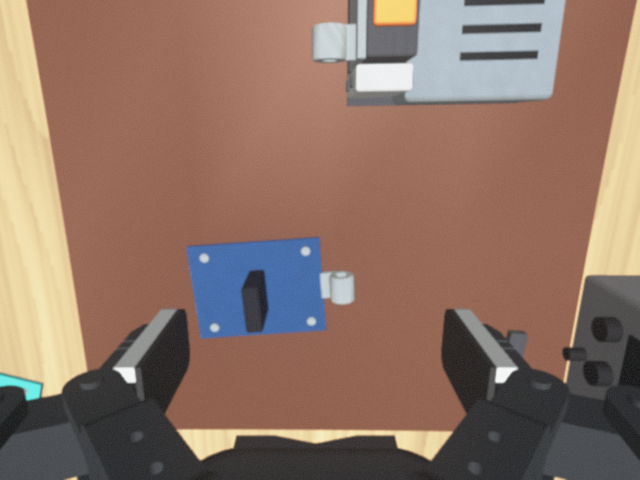

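The blue leaf is in the clear in both views. Its plate corners in C are (253,212), (388,205), (391,301) and (265,310). The grip top is at about (323,243) and (329,298).

Run:
```python
from h import *
import pickle
D=pickle.load(open("T.pkl","rb"));P={}
for k,g in (("C",(330,255)),("D",(255,290))):
    C=cam("wrist",D[k]);im=cv2.imread(f"pics/w{k}.png");hsv=cv2.cvtColor(im,cv2.COLOR_BGR2HSV)
    m=cv2.inRange(hsv,(100,120,60),(125,255,255));n,l,st,ce=cv2.connectedComponentsWithStats(m)
    i=1+np.argmin([np.hypot(*(ce[i]-g)) if st[i,4]>1000 else 1e9 for i in range(1,n)])
    h=cv2.convexHull(np.argwhere(l==i)[:,::-1].astype(np.int32));q=cv2.approxPolyDP(h,6,True)[:,0].astype(float);print(k,q.tolist())
    q=q[np.argsort(q[:,1])];q=np.array(sorted(q[:2].tolist())+sorted(q[2:].tolist()));P[k]=(q,C)
    c=np.array([atz(p,C,.005)[:2] for p in q]);u=c[1]-c[0]+c[3]-c[2]
    print(c.round(4).tolist(),"ctr",c.mean(0),"yaw",np.degrees(np.arctan2(u[1],u[0])),np.linalg.norm(c[1]-c[0]),np.linalg.norm(c[2]-c[0]))
for j in range(4): print(tri([(P[k][0][j],P[k][1]) for k in "CD"]))
# grip top face ends: far-y end centre, near-y end
for a,b in (((323.5,239.5),(256.5,271)),):
    print("griptop+y",tri([(a,P["C"][1]),(b,P["D"][1])]))
for k in "CD":
    im=cv2.imread(f"pics/w{k}.png");x,y=P[k][0].mean(0).astype(int);cv2.imwrite(f"pics/z{k}.png",cv2.resize(im[y-65:y+65,x-90:x+110],None,fx=4,fy=4,interpolation=cv2.INTER_CUBIC));print(k,"crop origin",x-90,y-65)
```

```text
C [[389.0, 299.0], [265.0, 308.0], [254.0, 215.0], [385.0, 205.0]]
[[0.448, -0.1964], [0.5607, -0.1872], [0.4552, -0.2836], [0.5686, -0.2742]] ctr [ 0.50810316 -0.23534101] yaw 4.716604502401873 0.11306541802500315 0.0874993824528453
D [[324.0, 328.0], [202.0, 336.0], [188.0, 247.0], [317.0, 238.0]]
[[0.4484, -0.1964], [0.5617, -0.1875], [0.455, -0.2831], [0.5689, -0.2743]] ctr [ 0.50848739 -0.2353361 ] yaw 4.46433413713044 0.11374663899970328 0.08696352457471689
[ 0.44780938 -0.1968322   0.00336625]
[ 0.56159583 -0.18831729  0.00076295]
[ 0.45505467 -0.28339954  0.00494243]
[ 0.56883852 -0.27483261  0.00376884]
griptop+y [ 0.50820752 -0.2173738   0.00784924]
C crop origin 233 191
D crop origin 167 222
```

View pics/zC.png

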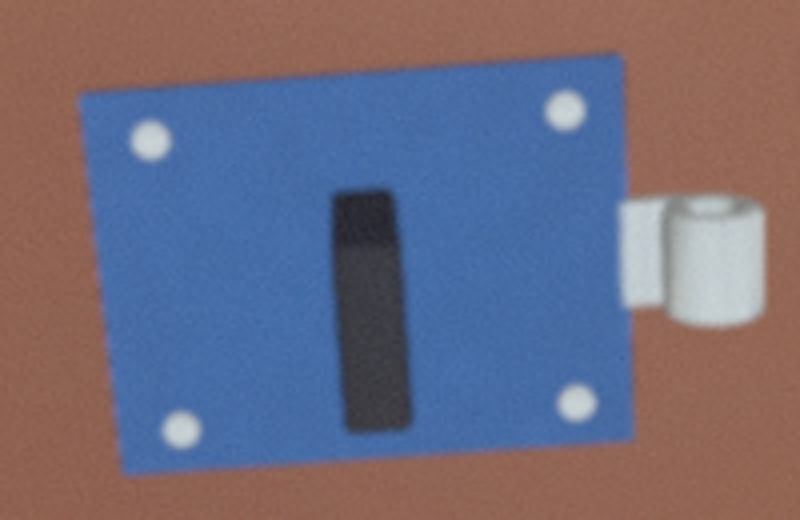

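View pics/zD.png

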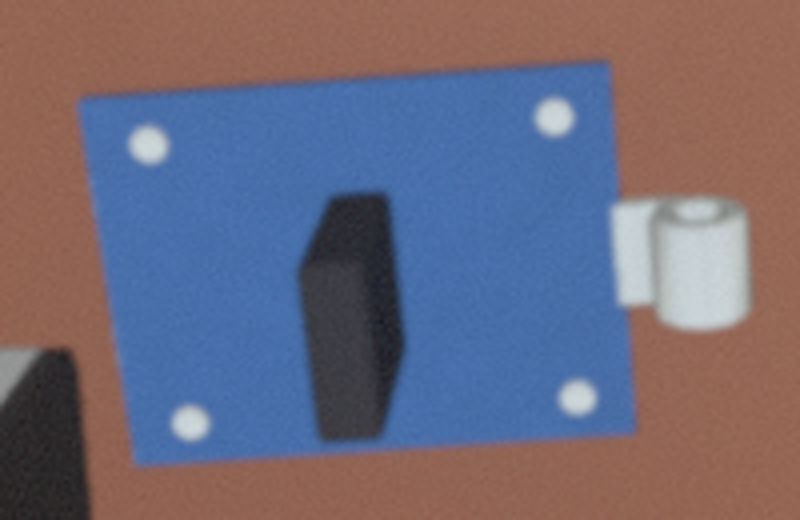

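Run:
```python
from h import *
import pickle
D=pickle.load(open("T.pkl","rb"));C=cam("wrist",D["C"]);E=cam("wrist",D["D"])
oc=np.array([233,191]);od=np.array([167,222])
f=lambda p,o:np.array(p)/4+o
t=tri([(f((372,338),oc),C),(f((341,350),od),E)]);print("ribtop",t)
for a,b in (((365,246),(331,263)),((380,429),(350,438))): print("rib ends",tri([(f(a,oc),C),(f(b,od),E)]))
print("knuckle top-ish",tri([(f((717,262),oc),C),(f((702,265),od),E)]))
fk=[]
```

```text
ribtop [ 0.50958861 -0.23585229  0.04790056]
rib ends [ 0.50808537 -0.21709145  0.04736599]
rib ends [ 0.51128323 -0.25389787  0.05098095]
knuckle top-ish [ 0.58431814 -0.22975378  0.01661674]
```

Run:
```python
from h import *
o=[180,0,94.7]
robot.move_to([.509,-.2355,.10],o)
fingers.gripper_to(0.5)
robot.line_to([.509,-.2355,.032],velocity=.1,f_stop=8)
print(robot.current_time_s(),robot.current_tool_pos(),robot.current_contact_force())
fingers.gripper_to(0.0,60)
print(robot.current_finger_gap(),robot.current_contact_force())
robot.line_to([.509,-.2355,.13],velocity=.1)
robot.pause(.2)
im,T=grab("wrist","wE.png");grab("side","sE.png")
print(robot.current_time_s(),robot.current_finger_gap(),robot.current_contact_force(),robot.current_tool_pos())
```

```text
12.375 [ 0.5094226  -0.2359201   0.03245361] [ 0.03145192 -0.24080821 -0.01900203]
0.15334899433082996 [1.02171005 0.07036323 3.78441889]
14.175 0.15779585190711012 [-0.36961007 -0.02828016 -2.09548569] [ 0.50880225 -0.23542196  0.12960084]
```

View pics/wE.png

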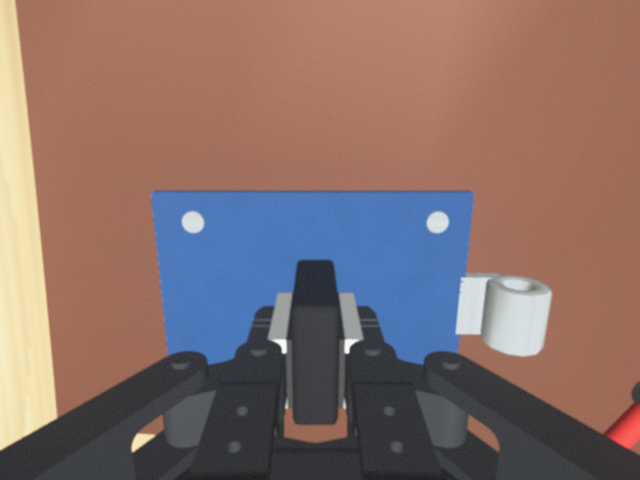

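View pics/sE.png

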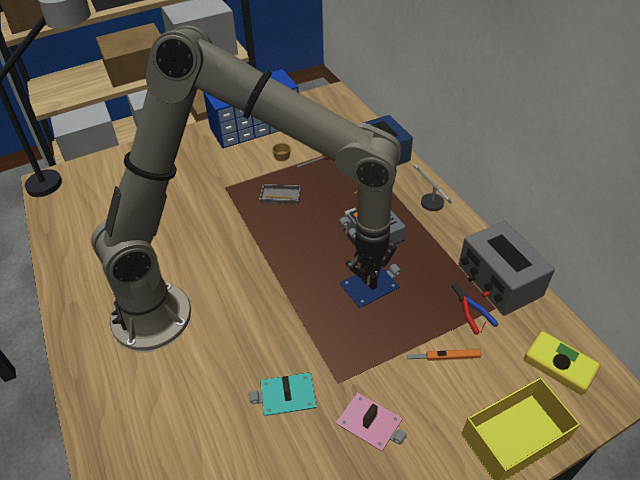

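Run:
```python
from h import *
import pickle
D=pickle.load(open("T.pkl","rb"))
robot.line_to([.49,-.13,.165],velocity=.2)
robot.line_to([.493,-.016,.15],[180,0,90.5],velocity=.15)
robot.pause(.2)
im,T=grab("wrist","wF.png");D["F"]=T
robot.line_to([.47,-.05,.15],velocity=.15)
im,T=grab("wrist","wG.png");D["G"]=T
pickle.dump(D,open("T.pkl","wb"));print(robot.current_time_s(),D["F"][:3,3],D["G"][:3,3],robot.current_finger_gap())
```

```text
16.5333 [ 0.49306827 -0.0173798   0.15020983] [ 0.46968905 -0.0508296   0.15018916] 0.15838903809730856
```

View pics/wF.png

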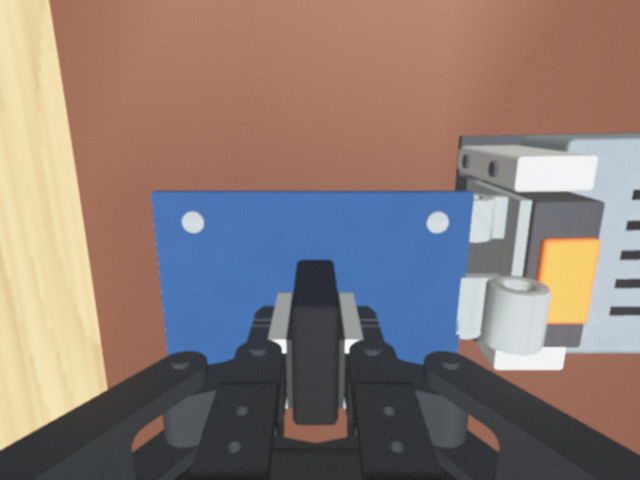

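View pics/wG.png

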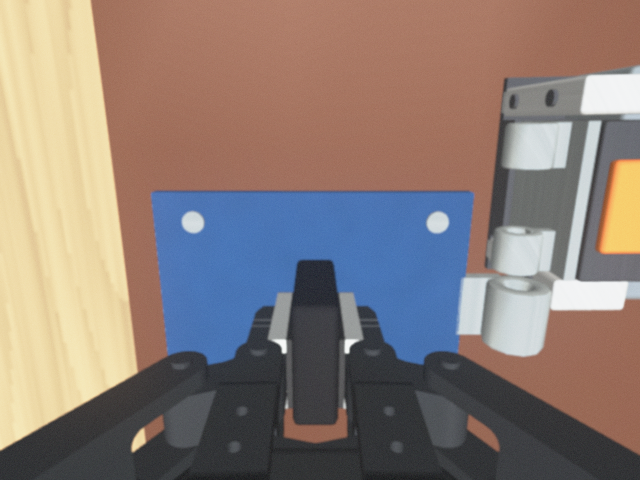

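Run:
```python
import cv2
im=cv2.imread("pics/wG.png")
cv2.imwrite("pics/zG.png",cv2.resize(im[110:370,440:640],None,fx=3,fy=3,interpolation=cv2.INTER_CUBIC)[:600] if 0 else cv2.resize(im[260:360,450:560],None,fx=5,fy=5,interpolation=cv2.INTER_CUBIC))
cv2.imwrite("pics/zG2.png",cv2.resize(im[110:290,485:640],None,fx=3.3,fy=3.3,interpolation=cv2.INTER_CUBIC))
```

```text
(no output)
```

View pics/zG.png

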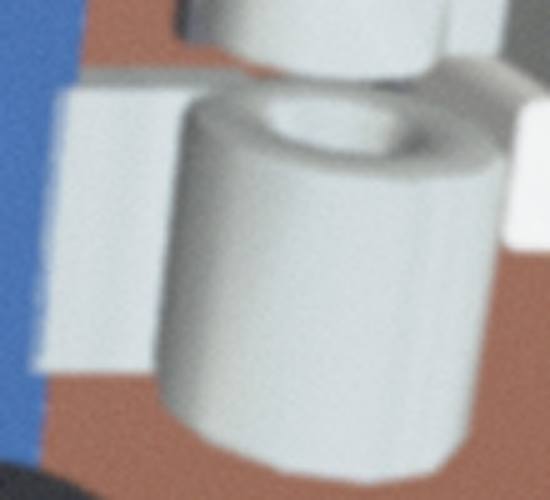

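View pics/zG2.png

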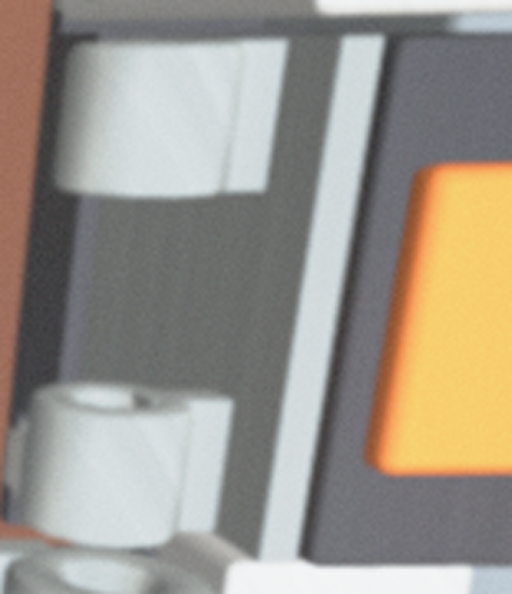

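```bash
cat > fit.py <<'E'
from h import *
import pickle
from scipy.optimize import least_squares
D=pickle.load(open("T.pkl","rb"));CG=cam("wrist",D["G"]);CF=cam("wrist",D["F"])
a=np.linspace(0,2*np.pi,80,endpoint=False)
def hull(c,yaw,L,C,r=.011):
    u=np.array([-np.sin(yaw),np.cos(yaw),0]);x=np.array([np.cos(yaw),np.sin(yaw),0]);z=np.array([0,0,1])
    P=[proj(c+s*L/2*u+r*(np.cos(t)*x+np.sin(t)*z),C) for s in(-1,1) for t in a]
    return cv2.convexHull(np.array(P,np.float32))
dist=lambda H,p:cv2.pointPolygonTest(H,(float(p[0]),float(p[1])),True)
def holeres(c,yaw,L,C,uv): # near end hole centre (+y end)
    u=np.array([-np.sin(yaw),np.cos(yaw),0]);return proj(c+L/2*u,C)-uv
TG=D["G"];RG=TG[:3,:3]; yawt=np.radians(R.from_matrix(RG).as_euler('xyz',degrees=True)[2]-90)
if __name__=="__main__":
    lp=[(484,320),(487,290),(550,300),(545,340),(524,356.4),(516,276.6)]
    def fl(p,tz=.0215):
        c=TG[:3,3]+RG@np.array([p[0],p[1],tz]);H=hull(c,yawt+p[2],.024,CG)
        return [dist(H,q) for q in lp]+list(holeres(c,yawt+p[2],.024,CG,(517,284.5)))
    for tz in(.0185,.0215,.0245):
        s=least_squares(lambda p:fl(np.r_[p,0],tz),[0,.075],diff_step=1e-3,x_scale=[.01,.01]);print("leaf",tz,s.x,s.cost,np.round(s.fun,1))
    up=[(502.6,158.5),(505.6,134.2),(527.4,169.1),(533.5,122)];lo=[(494,240),(491.7,264.5),(519.8,275.2),(516.8,226.7)]
    def ff(p,z):
        c=np.array([p[0],p[1],z]);u=np.array([-np.sin(p[2]),np.cos(p[2]),0])
        H1=hull(c+.025*u,p[2],.02,CG);H2=hull(c-.025*u,p[2],.02,CG)
        return [dist(H1,q) for q in up]+[dist(H2,q) for q in lo]+list(holeres(c-.025*u,p[2],.02,CG,(516.2,231.2)))
    for z in (.072,.075,.078):
        s=least_squares(lambda p:ff(p,z),[.568,-.016,.01],x_scale=[.01,.01,.1],diff_step=1e-3);print("fk",z,s.x[:2],np.degrees(s.x[2]),s.cost,np.round(s.fun,1))
    # pad from F and G
    for k,q in(("F",(569,282)),):
        print("pad at .1 from",k,atz(q,CF,.1))
    for q in((615.9,163),(601.7,247.9)): print("pad left edge G",atz(q,CG,.1))
    im=cv2.imread("pics/wF.png");hsv=cv2.cvtColor(im,cv2.COLOR_BGR2HSV);m=cv2.inRange(hsv,(8,100,235),(25,255,255));ys,xs=np.nonzero(m);print(xs.min(),xs.max(),ys.min(),ys.max(),xs.mean(),ys.mean(),atz((xs.mean(),ys.mean()),CF,.1))
    print("yawt",np.degrees(yawt))
E
python3 fit.py
```

```text
leaf 0.0185 [0.00063896 0.07336839] 19.60648994794626 [ 2.8  2.3  2.2  0.7  3.3  2.6  1.8 -0.5]
leaf 0.0215 [-0.00074112  0.0749366 ] 10.37450002770241 [ 2.1  1.6  1.5  0.1  2.1  1.9  1.8 -0. ]
leaf 0.0245 [-0.00212858  0.07650417] 5.083847946630288 [ 1.4  0.9  0.9 -0.6  1.1  1.3  1.8  0.5]
fk 0.072 [ 0.56973192 -0.01763516] 0.7827881338771465 11.153343372198188 [ 0.2  0.3  1.5 -1.8  0.9  1.3  0.3  2.1  2.6 -1.6]
fk 0.075 [ 0.5684001  -0.01708721] 0.7301641062576933 9.748801104929285 [ 0.2  0.3  1.  -0.6  1.   1.4  1.4  1.8  2.9 -1.2]
fk 0.078 [ 0.56706966 -0.01653993] 0.6776873404992421 11.593864724340063 [ 0.2  0.3  0.5  0.5  1.1  1.5  2.6  1.5  3.1 -0.7]
pad at .1 from F [ 0.6044152  -0.01568582  0.1       ]
pad left edge G [0.59093794 0.00247141 0.1       ]
pad left edge G [ 0.59219284 -0.03339315  0.1       ]
540 599 239 322 569.1513008335438 277.2515786814852 [ 0.60410845 -0.01346848  0.1       ]
yawt 0.35486522190473124
```

Run:
```python
from h import *
o=[180,0,90.75]
robot.line_to([.4934,-.0171,.15],o,velocity=.1)
robot.pause(.3);print(robot.current_tool_pos(),robot.current_eef_rot(),robot.current_contact_force())
r=robot.line_to([.4934,-.0171,.118],o,velocity=.05,f_stop=5)
robot.pause(.3);print(r,robot.current_time_s(),robot.current_tool_pos(),robot.current_eef_rot(),robot.current_contact_force())
grab("wrist","wH.png")
```

```text
[ 0.49314693 -0.01769032  0.15005342] [-1.79996769e+02 -7.77912170e-04  9.06801802e+01] [-0.10260111  0.93710522 -2.13186908]
False 18.475 [ 0.49360135 -0.01708218  0.11827182] [ 1.79966179e+02 -6.50469382e-03  9.07557804e+01] [-0.1129625  -0.17869279 -1.590705  ]
```

View pics/wH.png

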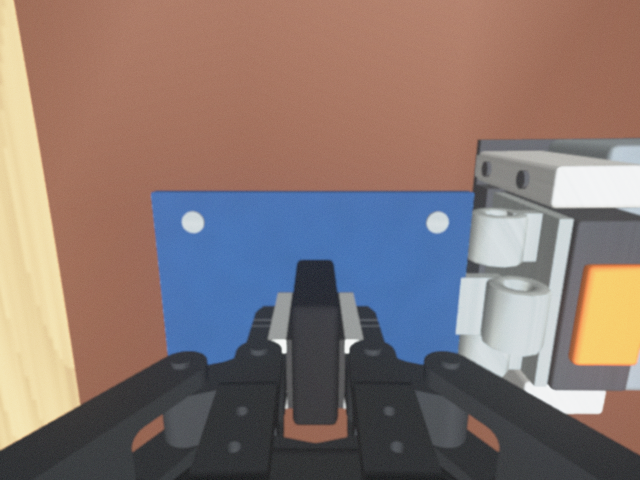

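The leaf's knuckle, at (515,315), stands over the gap. The far fixed knuckle shows at (497,235). I'm lowering it now.

Run:
```python
from h import *
import pickle
D=pickle.load(open("T.pkl","rb"))
o=[180,0,90.75]
r=robot.line_to([.4934,-.0171,.0965],o,velocity=.03,f_stop=5)
robot.pause(.4);print(r,robot.current_time_s(),robot.current_tool_pos(),robot.current_eef_rot(),robot.current_contact_force())
im,T=grab("wrist","wI.png");D["I"]=T;grab("side","sI.png")
pickle.dump(D,open("T.pkl","wb"))
im=cv2.imread("pics/wI.png");cv2.imwrite("pics/zI.png",cv2.resize(im[180:400,440:600],None,fx=2.7,fy=2.7,interpolation=cv2.INTER_CUBIC))
im=cv2.imread("pics/sI.png");cv2.imwrite("pics/zsI.png",cv2.resize(im[170:290,280:440],None,fx=5,fy=5,interpolation=cv2.INTER_CUBIC))
```

```text
False 19.7917 [ 0.49343511 -0.01708691  0.09657477] [ 1.79993460e+02 -2.34968576e-03  9.07521699e+01] [-0.08304045  0.99275268 -2.26701634]
```

View pics/zI.png

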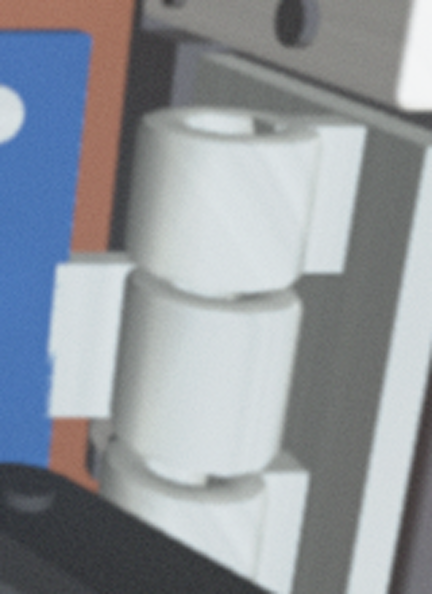

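View pics/zsI.png

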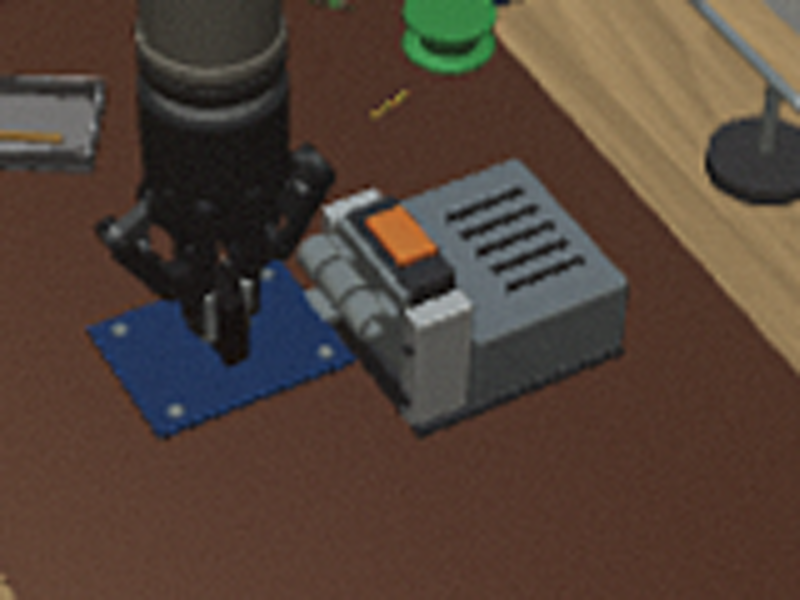

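The three knuckles line up in both edges in the wrist view: extrapolating the upper knuckle's edges meets the middle one within 1 px. Both gaps are open, about 2 and 3 mm, and the force is the same as in free air. I'm handing it in.

Run:
```python
from h import *
robot.pause(.3);print(robot.current_tool_pos(),np.round(robot.current_dq(),3),robot.current_finger_gap(),robot.current_contact_force())
workorder.close_job();print(robot.current_time_s())
```

```text
[ 0.49336743 -0.01708149  0.09647573] [-0.012  0.066  0.088  0.079 -0.082  0.055 -0.088] 0.1537693881995773 [ 0.53528048 -0.49712205 -1.71924317]
the job is handed in; nothing more can be done
the job is handed in; nothing more can be done
```

I pressed the hinge block home and picked up the blue leaf by its grip. I then lowered its knuckle between the block's two knuckles and handed the job in with the leaf still held. The clock read about 20 s just before hand-in, and no verdict was reported.

- **Block:** two presses both stopped with the fingertips at 100.2 mm, which matches the 100 mm given for fully home.
- **Fit:** in the last wrist picture the three knuckles line up within about 1 px across the axis. The end gaps were about 2 and 3 mm, so the leaf sits roughly 0.5 mm off centre along the axis.
- **Hold:** the tool was level and still. The force matched free air (about 2 N, the leaf's weight), so there was no sign of leaning on the block.

**Less certain:**
- The leaf's height comes from the arm's position and the stated sizes. The pictures support it only to about 2 mm.
- The cylinder fits left errors of up to 3 px.
- The pad's position from one view differed by about 2 mm in y from the others. I put that down to the pad's side face being counted in.

I touched nothing else on the bench, but I did not take a separate before-and-after check of the bystanders.

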